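# Size a coat peg in the hole gauge

### The arm

A 6-joint arm with a two-finger parallel gripper is mounted at the origin on the work surface. World frame = base frame: x ahead of the robot, y to its left, z up, the work surface at z = 0. Lengths are in m, angles in rad, forces in N, time in s.
With the tool pointing down it reaches from about 0.25 to 0.725 m from the base axis. Payload 4 kg.
Tool frame: the origin (TCP) lies at the very end of the fingers, on their centre line; the grasp point (between the pads) lies 19 mm behind it (bot.grip_depth is the distance from the TCP to the grasp point, in m); z points along the fingers, y is the direction in which the jaws open and shut (so a half turn about z gives the same grasp; the last joint's range is limited). The gripper opens to 85 mm and grips with 20 to 120 N. Pads are 22 mm wide; open, the fingers measure 114 mm over their backs; the gripper's body (76 mm by 85 mm) begins 54 mm behind the grasp point. The pads swing forward as they close: fully open they stand 13 mm farther back than shut.
Start: joints at [-1.122, 0.241, 0.005, 1.335, 0, 1.571], TCP at [0.217, -0.45, 0.203] pointing down, gripper open.
Joint ranges: [-2.72, 2.72], [-1.05, 1.87], [-1.09, 1.28], [-1.99, 2.15], [-1.42, 1.44], [-3.14, 3.14]. Speed limits (rad/s): [2.79, 2.79, 3.14, 3.14, 3.14, 3.14].

### API

Orientations are given as a unit quaternion [x, y, z, w].
In Python, from station import status, vision, order, bot gives the robot as it stands. The module is installed in compiled form; this text tells all that it offers.
- The arm moves only by the tool step_arm, never from a script. Its argument "motion" is one flat list of numbers, 7 for each row, row after row: the shift along the tool's x, y, z in cm, then the turn, a rotation vector about the tool's x, y, z in rad, then the gripper's target within -1 to 1 (fully open at 1, half-way at 0, shut at -1). A call has 1 to 10 rows; each row shifts and turns the pose as measured when the row begins, along the tool's axes as they then stand; what a row does not reach is not made up. A row lasts 1/10 s, in which the tool goes at most 50 mm and 8.59 degrees, less where a joint would pass 70% of its speed; a pose out of reach is approached as far as the arm can. A call with a gripper value outside its range is refused whole. The fingers move at their own pace and stop on an object; "squeeze" is the grip in N (left out, the last holds). Time passes only in rows, so rows that do not move let the fingers close. It gives the time, the measured TCP pose, the force and the opening at its end, in the units of the state.
- status.read_state(): the state, without advancing time (a new reading comes with each control period).
- vision.camera(name): name is "scene" or "top" or "wrist"; returns (picture, depth): 400x640x3 uint8, red, green, blue; 400x640 float32, m along the optical axis (not along the pixel's ray), 0 where there is no reading.
- vision.get_calibration(name): a dict with "camera_matrix" (3x3 intrinsics, pixels), "extrinsics" (4x4, takes a point from camera to world coordinates); the wrist camera has in their place "hand_eye" (4x4, takes a point from camera to tool coordinates, whose origin is the TCP and whose axes are the flange's). Camera axes: x right, y up, looking along -z (the intrinsics and any distortion apply to the point x, -y, -z); pixel columns grow to the right and rows downward; lengths in m; the calibration is good to about 2 mm. A picture is of the moment at which its call begins: read the wrist's pose just before it. get_calibration takes no time and is no camera call.
- order.hand_in(): hands the job in, once; it reports no verdict.
Trained networks look in the newest picture that a camera, given by its name, has taken for a name from the list of things; names that differ only in an ending like _2 or _b are one class to them, and where a whole thing is asked for, a point or a joint stands for the part that bears it (a point fixed in the world has none). Each returns a list of dicts, best first, with "p" (0 to 1); they miss things now and then, are a little off and sometimes report something else, mostly with a low value. They report only what shows in the picture. A call takes as long as a camera call. They do not tell look-alikes from the thing itself.
- vision.masks_of(camera, query): "pixels" (400x640 bool, what is visible of it).
- vision.place_of(camera, query): "at" ([x, y, z] in m, in the coordinates of the camera as it stood for that picture, good to about 4 mm: a listed point, or the origin of a listed thing).
The state is a dict: "time_s": time; "qpos": joint angles; "joint_vel": joint speeds; "joint_efforts": joint torques, N m; "tool_pos": TCP position; "orientation": TCP orientation; "force": force on the tool from outside, world axes, zero at the start; "wrist_torque": the same for the moment, N m; "opening": finger opening in m.
Only numpy, scipy, OpenCV 4.12 (cv2) and the standard library are available. Lean on these libraries where they do the work, as an engineer would, in place of code of your own. Each camera call takes 0.05 s, during which the arm holds its last target.

### The job

Size the loose coat peg that stands alone in the black stand: push its tenon gently at the gauge's holes one after another, beginning with the tightest and missing none, until it reaches the first one it passes, and leave it standing there fully home with its shoulder down on the plate. The gauge plate is sprung: where a hole refuses the peg only press lightly, and never drive the plate down near its stops. Leave the two spare pegs in the teal caddy, and leave the other things where they are.

Things in the scene. Friction and masses are not known exactly. Their poses are not given: they have to be found in the camera images.
- peg_a: wooden coat peg, 60 g: round tenon 45 mm long, flat foot; round shoulder 36 mm wide (45-51 mm above the foot); square head 26 x 26 mm (51-89 mm). Tenon 17, 21 or 25 mm thick, one of each among the pegs; which is which is not told, the shoulder hides it from above. Origin: centre of the foot; z up, x and y square to the head's flats. In the black stand: the one to size; in the caddy: a spare
- peg_b: wooden coat peg, 60 g: round tenon 45 mm long, flat foot; round shoulder 36 mm wide (45-51 mm above the foot); square head 26 x 26 mm (51-89 mm). Tenon 17, 21 or 25 mm thick, one of each among the pegs; which is which is not told, the shoulder hides it from above. Origin: centre of the foot; z up, x and y square to the head's flats. In the black stand: the one to size; in the caddy: a spare
- peg_c: wooden coat peg, 60 g: round tenon 45 mm long, flat foot; round shoulder 36 mm wide (45-51 mm above the foot); square head 26 x 26 mm (51-89 mm). Tenon 17, 21 or 25 mm thick, one of each among the pegs; which is which is not told, the shoulder hides it from above. Origin: centre of the foot; z up, x and y square to the head's flats. In the black stand: the one to size; in the caddy: a spare
- gauge: hole gauge, fixed: grey base 90 x 260 mm, 8 mm thick, under a sprung aluminium plate 70 x 240 mm, 12 mm thick, its face 74 mm up at rest. Four through holes in a row 50 mm apart, growing from hole_1 to hole_4 towards +y. A hole passes a tenon 1 mm smaller, 0.5 mm gap all round, 0.5 mm bevel. Origin: centre of the base's underside; y along the row, z up
- hole_1 (a point): centre of the mouth, on the plate's upper face, of the tightest hole, 14 mm across: smaller than every tenon
- hole_2 (a point): centre of the mouth, on the plate's upper face, of the 18 mm hole
- hole_3 (a point): centre of the mouth, on the plate's upper face, of the 22 mm hole
- hole_4 (a point): centre of the mouth, on the plate's upper face, of the widest hole, 26 mm
- gauge_plate (a joint): how far the sprung gauge plate is pressed down, m: 0 at rest, 0.010 on its stops. It starts to sink under about 2 N and takes 1.8 N more for each mm (about 20 N at the stops); hole points go down with it
- stand: black plastic stand, fixed, 70 x 70 mm, 40 mm high, with one round hole 30 mm wide whose floor is 6 mm above the rack; the peg to be sized stands loosely in it, turned by up to 0.8 rad from straight ahead, its shoulder 11 mm above the stand. Origin: centre of its underside
- caddy_floor (a point): centre of the inner floor, 6 mm above the rack, of the fixed teal plastic caddy, 120 x 220 mm, walls 60 mm high, with a carrying bow to 140 mm and two cells, a spare peg standing in each
- jar: tall frosted glass jar with a clamp lid, 100 mm across, 210 mm high, loose bystander. Origin: centre of its underside
- spray_bottle: empty amber spray bottle with a black trigger head, 74 mm across, 212 mm high, loose bystander. Origin: centre of its underside
- grout_brush: blue grout brush lying with its white nylon bristles up, 190 x 28 mm, 36 mm high, loose bystander. Origin: centre of its underside, x along it
Mind the look-alikes: they are no part of the job. Leave any blue or pink look-alike of the peg_a alone.

How it is judged:
By the outcome, as a careful person would: the job done as asked, in the order asked, and still so for the second after the job is handed in, with the robot touching nothing.
It also fails if it takes over 72 s, if anything falls off the work surface, if the arm or the gripper's body presses on something with over 40 N, if the wrist force passes 120 N, or if a joint passes its speed limit or range.

## Working session

There is one attempt and no reset: what is moved stays moved. The work goes in short steps, Python scripts to look and compute and a tool call to move; the robot and the scene stay as the last step left them, time stands still between calls to the robot, and variables do not carry over. Pictures are saved under pics/ and viewed, and the job is handed in when it is done.

Besides the shell and the picture viewer there is one more tool, called as name(argument=value, ...) on one line, values as JSON. step_arm: Moves the arm, as the interface text tells. Its arguments: {"type":"object","properties":{"motion":{"type":"array","items":{"type":"number"}},"squeeze":{"type":"number"}},"required":["motion"]}

```bash
mkdir -p pics; cat > h.py <<'E'
import numpy as np, cv2
from station import status, vision, order, bot
from scipy.spatial.transform import Rotation as R
def cam(n):
    st=status.read_state(); p,d=vision.camera(n); return st,p,d
def T(n,st=None):
    c=vision.get_calibration(n); K=np.array(c["camera_matrix"])
    if n=="wrist":
        W=np.eye(4); W[:3,:3]=R.from_quat(st["orientation"]).as_matrix(); W[:3,3]=st["tool_pos"]
        return K,W@np.array(c["hand_eye"])
    return K,np.array(c["extrinsics"])
def px2w(K,X,u,v,d):
    p=np.array([(u-K[0,2])*d/K[0,0],-(v-K[1,2])*d/K[1,1],-d,1]); return (X@p)[:3]
def w2px(K,X,P):
    q=np.linalg.inv(X)@np.append(P,1); return K[0,0]*q[0]/-q[2]+K[0,2],K[1,2]+K[1,1]*q[1]/q[2]
def save(n,p): cv2.imwrite("pics/"+n+".png",p[:,:,::-1])
def c2w(X,a): return (X@np.append(a,1))[:3]
E
python3 - <<'E'
from h import *
print(status.read_state())
for n in("scene","top"):
    st,p,d=cam(n); save(n+"1",p); K,X=T(n,st); np.save(n+"d.npy",d)
    print(n,vision.get_calibration(n).keys())
    for q in ("peg_a","gauge","hole_1","hole_2","hole_3","hole_4","stand","caddy_floor"):
        for r in vision.place_of(n,q): print(n,q,round(r["p"],2),c2w(X,r["at"]).round(4),np.round(w2px(K,X,c2w(X,r["at"]))))
E
```

```text
{'time_s': 0.0, 'qpos': array([-1.12197863e+00,  2.41368411e-01,  3.71466975e-03,  1.33521549e+00,
       -1.56677571e-05,  1.57077685e+00]), 'joint_vel': array([ 4.23609601e-04,  2.91552361e-04, -6.12893615e-05,  2.84261209e-04,
        1.42815153e-03,  4.98505143e-04]), 'joint_efforts': array([-2.77032465e-03, -3.72319007e+01,  2.52408940e+01,  1.69429363e-02,
       -2.55103005e-04,  4.82575899e-06]), 'tool_pos': array([ 0.21664158, -0.44985126,  0.20253164]), 'orientation': array([ 9.74923134e-01,  2.22539454e-01, -2.38269145e-04, -1.00872190e-03]), 'force': array([ 0.62914323,  0.09651377, -0.05012632]), 'wrist_torque': array([-0.01923311, -0.0303627 , -0.0178227 ]), 'opening': 0.08539795549778552}
scene dict_keys(['camera_matrix', 'extrinsics'])
scene peg_a 0.76 [ 0.5135  0.2091 -0.0007] [374. 176.]
scene peg_a 0.64 [ 0.6286  0.1274 -0.0031] [370. 210.]
scene peg_a 0.56 [0.528  0.1235 0.0014] [352. 187.]
scene peg_a 0.55 [ 0.7413 -0.1065  0.0033] [316. 266.]
scene peg_a 0.49 [ 7.627e-01  2.040e-02 -3.000e-04] [360. 256.]
scene gauge 0.74 [ 5.537e-01 -1.388e-01 -4.000e-04] [278.
[... 2129 characters left out ...]
top hole_2 0.84 [ 0.5705 -0.0621  0.0741] [332. 197.]
top hole_3 0.91 [ 0.547  -0.161   0.0761] [362. 204.]
top hole_3 0.91 [ 0.5619 -0.111   0.0765] [347. 199.]
top hole_3 0.85 [ 0.5389 -0.2052  0.0745] [375. 206.]
top hole_3 0.84 [ 0.5705 -0.0621  0.0741] [332. 197.]
top hole_4 0.91 [ 0.547  -0.161   0.0761] [362. 204.]
top hole_4 0.91 [ 0.5619 -0.111   0.0765] [347. 199.]
top hole_4 0.85 [ 0.5389 -0.2052  0.0745] [375. 206.]
top hole_4 0.84 [ 0.5705 -0.0621  0.0741] [332. 197.]
top stand 0.94 [ 0.5335  0.1174 -0.0013] [279. 211.]
top stand 0.34 [0.4307 0.4147 0.0026] [192. 240.]
top stand 0.26 [ 0.6869  0.437  -0.0009] [189. 168.]
top caddy_floor 0.86 [ 0.7502 -0.0424  0.0069] [325. 149.]
```

View pics/scene1.png

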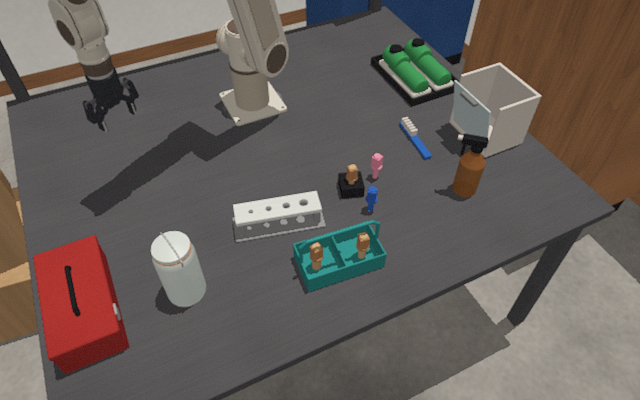

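View pics/top1.png

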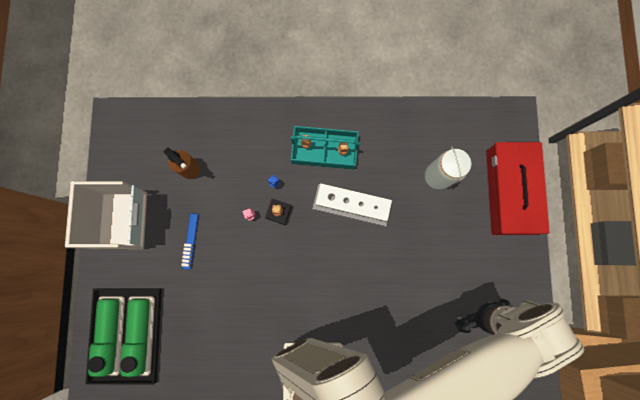

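```bash
python3 - <<'E'
import cv2
a=cv2.imread("pics/top1.png")[130:240,230:390]; b=cv2.imread("pics/scene1.png")[110:300,220:400]
cv2.imwrite("pics/tc.png",cv2.resize(a,None,fx=5,fy=5,interpolation=2)); cv2.imwrite("pics/sc.png",cv2.resize(b,None,fx=3,fy=3,interpolation=2))
E
```

```text
(no output)
```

View pics/tc.png

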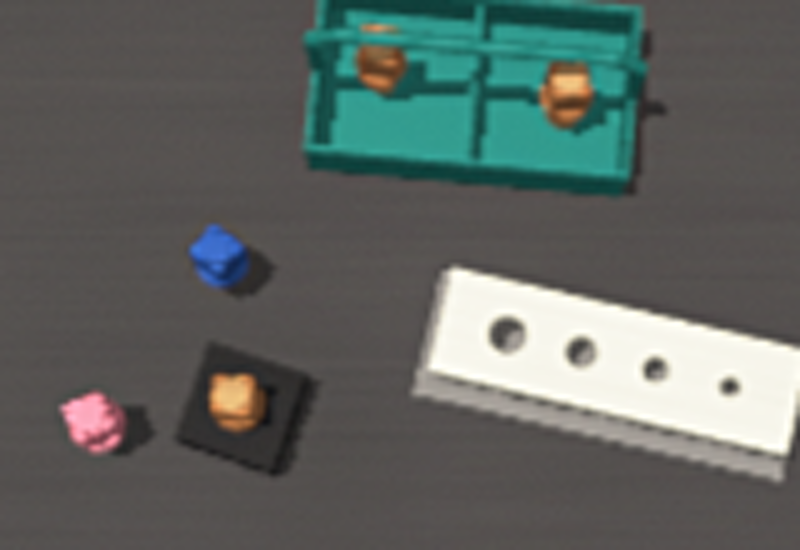

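View pics/sc.png

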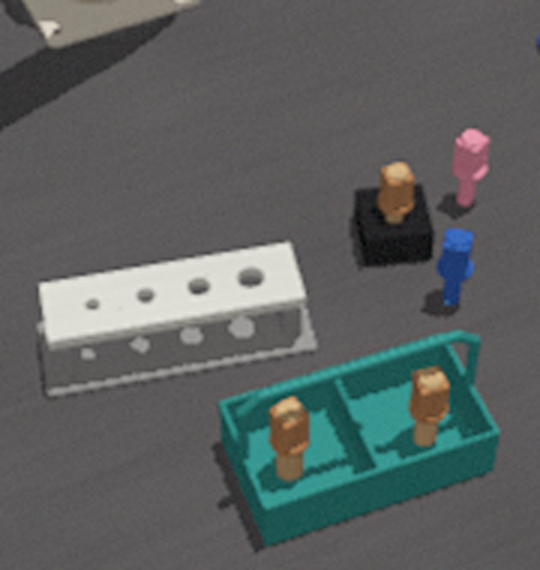

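Candidates: the peg in the black stand (top 277,210), spares in the teal caddy (306,143 and 343,149), and the blue (274,182) and pink (249,214) look-alikes. By the description it is the wooden one in the black stand, and the close crop shows it standing alone there. Next I work out the reach.

```bash
cat >> h.py <<'E'
def delta(target,yawtool=None):
    """shift in tool cm and rotvec to reach target pos; yawtool = desired world angle of tool y axis (mod pi), tool vertical"""
    st=status.read_state(); M=R.from_quat(st["orientation"]); 
    sh=M.inv().apply(np.array(target)-st["tool_pos"])*100
    rv=np.zeros(3)
    y0=M.apply([0,1,0]); a0=np.arctan2(y0[1],y0[0])
    if yawtool is None: a=a0
    else: a=yawtool; a=a0+(a-a0+np.pi/2)%np.pi-np.pi/2
    y=np.array([np.cos(a),np.sin(a),0]); z=np.array([0,0,-1]); x=np.cross(y,z)
    D=R.from_matrix(np.stack([x,y,z],1)); rv=(M.inv()*D).as_rotvec()
    return st,sh.round(3),rv.round(4),a0
E
python3 - <<'E'
from h import *
c=vision.get_calibration("wrist"); print(np.array(c["hand_eye"]).round(4),c["camera_matrix"],bot.grip_depth)
print(delta([0.45,0.12,0.26]))
E
```

```text
[[-7.000e-04  9.495e-01  3.139e-01  8.130e-02]
 [ 1.000e+00  5.000e-04  6.000e-04 -9.000e-04]
 [ 5.000e-04  3.139e-01 -9.495e-01 -1.708e-01]
 [ 0.000e+00  0.000e+00  0.000e+00  1.000e+00]] [[354.29236136   0.         315.44517824]
 [  0.         354.29236136 201.74383633]
 [  0.           0.           1.        ]] 0.0187
({'time_s': 0.9, 'qpos': array([-1.12200863e+00,  2.40598697e-01,  5.00166384e-03,  1.33520066e+00,
        2.96034862e-05,  1.57080338e+00]), 'joint_vel': array([ 0.00034689, -0.00101909,  0.00086874,  0.0021114 ,  0.00147352,
        0.00158349]), 'joint_efforts': array([-1.09927405e-03, -3.72195697e+01,  2.52693629e+01,  9.34387936e-04,
        6.01647730e-05,  3.25861365e-06]), 'tool_pos': array([ 0.21694563, -0.45048261,  0.20340775]), 'orientation': array([ 9.74929949e-01,  2.22512010e-01,  1.42787420e-05, -3.95917970e-06]), 'force': array([-0.97683944, -0.24964642, -0.13447973]), 'wrist_torque': array([ 0.01129251, -0.0463442 ,  0.00583999]), 'opening': 0.08545359365204167}, array([ 45.749, -41.288,  -5.658]), array([-0., -0., -0.]), np.float64(-1.1220156837200341))
```

step_arm(motion=[3.8, -2.7, -0.26, 0, 0, 0, 1, 3.8, -2.7, -0.26, 0, 0, 0, 1, 3.8, -2.7, -0.26, 0, 0, 0, 1, 3.8, -2.7, -0.26, 0, 0, 0, 1, 3.8, -2.7, -0.26, 0, 0, 0, 1, 3.8, -2.7, -0.26, 0, 0, 0, 1, 3.8, -2.7, -0.26, 0, 0, 0, 1, 3.8, -2.7, -0.26, 0, 0, 0, 1, 3.8, -2.7, -0.26, 0, 0, 0, 1, 3.8, -2.7, -0.26, 0, 0, 0, 1])

```text
time_s: 1.9
tool_pos: [0.4505, -0.0348, 0.2305]
orientation: [0.977, 0.215, 0.003, 0.003]
force: [0.6, -0.6, 0.6]
opening: 0.0854
```

```bash
python3 - <<'E'
from h import *
print(delta([0.53,0.12,0.24]))
E
```

```text
({'time_s': 1.9, 'qpos': array([-0.07448146,  0.12867365, -0.06268441,  1.37312906, -0.00346851,
        2.63325174]), 'joint_vel': array([ 1.01700126,  0.35662207,  0.48812583,  0.11258786, -0.01381505,
        1.01149247]), 'joint_efforts': array([ -2.65262067, -34.63800788,  23.54574859,   0.26465834,
         0.15473119,  -0.8152082 ]), 'tool_pos': array([ 0.45047002, -0.0347665 ,  0.23054517]), 'orientation': array([0.97655772, 0.21522559, 0.00252334, 0.00256746]), 'force': array([ 0.5655462 , -0.60349177,  0.63964137]), 'wrist_torque': array([-0.03447946, -0.0382829 ,  0.02257504]), 'opening': 0.08543286301521454}, array([ 13.726, -10.694,  -0.958]), array([ 0.0061, -0.0038,  0.    ]), np.float64(-1.1369594773110674))
```

step_arm(motion=[4.3, -3.3, -0.3, 0, 0, 0, 1, 4.3, -3.3, -0.3, 0, 0, 0, 1, 4.3, -3.3, -0.3, 0, 0, 0, 1, 0.5, -0.5, 0, 0, 0, 0, 1, 0, 0, 0, 0, 0, 0, 1, 0, 0, 0, 0, 0, 0, 1])

```text
time_s: 2.5
tool_pos: [0.5234, 0.1107, 0.2381]
orientation: [0.976, 0.22, 0.004, 0.003]
force: [-0.6, -0.0, -0.2]
opening: 0.0851
```

```bash
python3 - <<'E'
from h import *
st,p,d=cam("wrist"); save("w1",p); np.save("w1d.npy",d); K,X=T("wrist",st); print(st["tool_pos"],st["qpos"])
for q in ("peg_a","stand","hole_1"):
    for r in vision.place_of("wrist",q): print(q,round(r["p"],2),c2w(X,r["at"]).round(4),np.round(w2px(K,X,c2w(X,r["at"]))))
E
```

```text
[0.52337825 0.11072335 0.23807119] [ 0.21183104  0.29333601  0.16521948  1.43549927 -0.00540754  2.90999599]
peg_a 0.96 [0.5289 0.1232 0.0057] [307. 151.]
peg_a 0.81 [ 5.155e-01  2.134e-01 -4.000e-04] [230. 127.]
peg_a 0.65 [ 0.7436 -0.1018  0.0048] [583.  60.]
peg_a 0.59 [0.6259 0.1334 0.001 ] [337.  65.]
peg_a 0.27 [ 0.5377 -0.2034  0.0722] [582. 282.]
stand 0.69 [5.270e-01 1.182e-01 1.000e-04] [311. 154.]
stand 0.47 [ 0.5359 -0.2035  0.0717] [581. 283.]
hole_1 0.91 [ 0.5361 -0.2049  0.0753] [585. 285.]
hole_1 0.9 [ 0.568  -0.0597  0.0754] [489. 206.]
hole_1 0.61 [ 0.5563 -0.1078  0.0737] [521. 234.]
hole_1 0.59 [ 0.549  -0.155   0.0754] [555. 258.]
hole_1 0.38 [5.276e-01 1.180e-01 4.000e-04] [311. 153.]
```

View pics/w1.png

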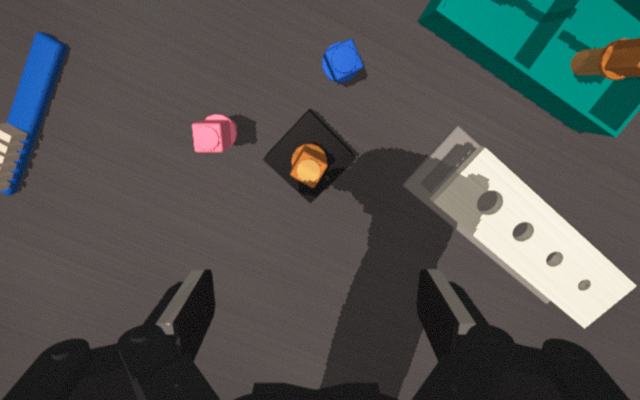

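The wrist view shows the wooden peg in the black stand at (308,165), pink at (212,135), blue at (343,62) and the gauge holes at (489,201) to (584,285). Next I measure the head's yaw and centre.

```bash
cat >> h.py <<'E'
def cloud(K,X,d):
    v,u=np.mgrid[0:400,0:640]; P=np.stack([(u-K[0,2])*d/K[0,0],-(v-K[1,2])*d/K[1,1],-d,np.ones_like(d)],-1)
    return (P@X.T)[...,:3]
E
python3 - <<'E'
from h import *
st=status.read_state(); K,X=T("wrist",st); d=np.load("w1d.npy"); p=cv2.imread("pics/w1.png")
C=cloud(K,X,d)
m=np.zeros((400,640),bool); m[135:200,280:335]=1
m&=(d>0)&(C[...,2]>0.085)&(C[...,2]<0.11)
pts=C[m]; print(m.sum(),pts.mean(0),pts[:,2].min(),pts[:,2].max())
z=pts[:,2]; print(np.percentile(z,[5,25,50,75,95]))
r=cv2.minAreaRect((pts[:,:2]*1000).astype(np.float32)); print(r)
c=p[110:215,250:370]; cv2.imwrite("pics/w1c.png",cv2.resize(c,None,fx=6,fy=5.7,interpolation=2))
E
```

```text
842 [0.5301202  0.12001638 0.09644891] 0.08521508479449702 0.1000812062439515
[0.09195783 0.09519484 0.09691    0.09830511 0.09902608]
((528.970703125, 119.50845336914062), (26.104938507080078, 26.12289810180664), 84.34104919433594)
```

View pics/w1c.png

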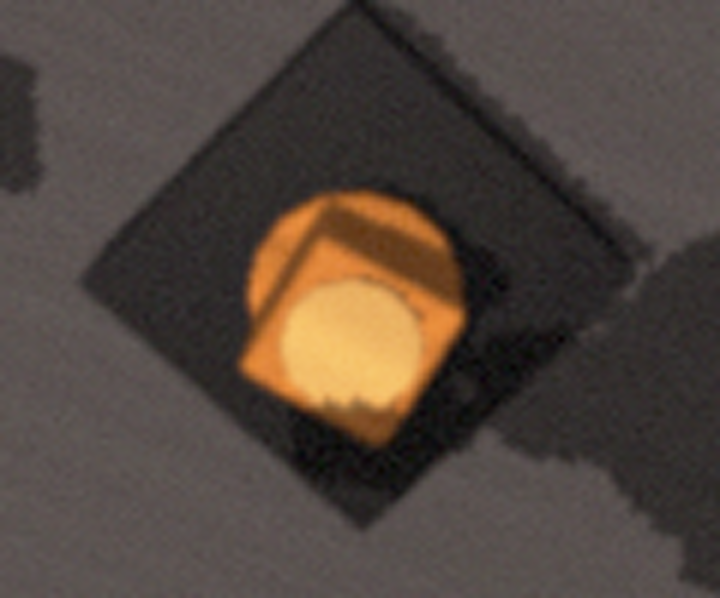

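step_arm(motion=[0, 0, 0, 0, 0, -0.147, 1, 0, 0, 0, 0, 0, -0.147, 1, 0, 0, 0, 0, 0, -0.147, 1, 0, 0, 0, 0, 0, -0.147, 1, 0, 0, 0, 0, 0, -0.147, 1, 0, 0, 0, 0, 0, -0.147, 1, 0, 0, 0, 0, 0, -0.147, 1, 0, 0, 0, 0, 0, 0, 1])

```text
time_s: 3.5
tool_pos: [0.5213, 0.0993, 0.2415]
orientation: [0.735, 0.678, 0.003, 0.006]
force: [-0.1, 0.7, 0.1]
opening: 0.086
```

```bash
python3 - <<'E'
from h import *
print(delta([0.529,0.1195,0.13],np.radians(-5.6))[1:])
st,p,d=cam("wrist"); save("w2",p);K,X=T("wrist",st);print(st["tool_pos"])
C=cloud(K,X,d)
u,v=w2px(K,X,[.529,.1195,.09]);u,v=int(u),int(v);print(u,v)
m=np.zeros((400,640),bool); m[v-35:v+35,u-35:u+35]=1
for lo in(.085,.094):
    pts=C[m&(d>0)&(C[...,2]>lo)&(C[...,2]<.11)]
    print(pts.mean(0),cv2.minAreaRect((pts[:,:2]*1000).astype(np.float32)))
c=p[v-50:v+50,u-60:u+60]; save("w2c",cv2.resize(c,None,fx=6,fy=6,interpolation=2))
E
```

```text
(array([ 2.113,  0.467, 11.153]), array([0.0122, 0.003 , 0.016 ]), np.float64(-0.08174720411523685))
[0.52129696 0.09927371 0.24152962]
320 154
[0.52854248 0.12201599 0.0960945 ] ((528.6759643554688, 121.06814575195312), (25.579605102539062, 24.729001998901367), 84.96197509765625)
[0.52856024 0.12128558 0.09664294] ((528.6072998046875, 120.87200927734375), (24.835355758666992, 24.666627883911133), 85.05764770507812)
```

View pics/w2.png

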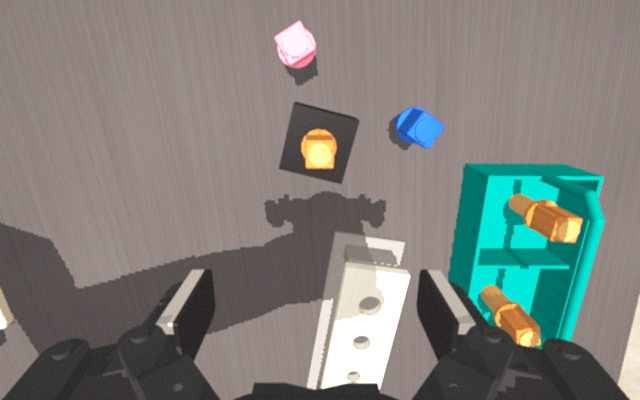

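View pics/w2c.png

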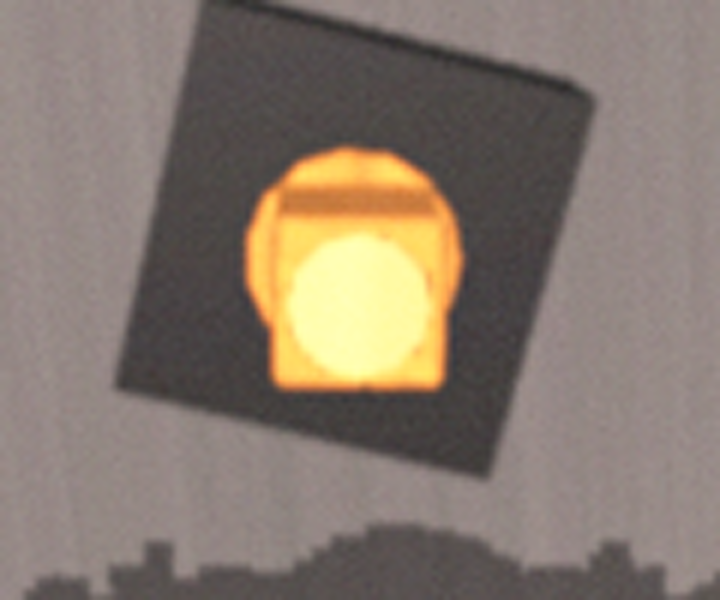

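step_arm(motion=[2.2, 0.6, 3, 0.012, 0.003, 0, 1, 0, 0, 3, 0, 0, 0, 1, 0, 0, 3, 0, 0, 0, 1, 0, 0, 2, 0, 0, 0, 1, 0, 0, 0, 0, 0, 0, 1, 0, 0, 0, 0, 0, 0, 1])

```text
time_s: 4.15
tool_pos: [0.5316, 0.1181, 0.1315]
orientation: [0.744, 0.668, 0.003, 0.002]
force: [0.9, -0.1, 0.7]
opening: 0.0858
```

```bash
cat >> h.py <<'E'
def head(n,save_as,c0,z0=.095,w=60,lo=.085,hi=.11):
    st,p,d=cam("wrist"); save(n,p);K,X=T("wrist",st)
    C=cloud(K,X,d); u,v=w2px(K,X,[c0[0],c0[1],z0]);u,v=int(u),int(v)
    m=np.zeros((400,640),bool); m[max(0,v-w):v+w,u-w:u+w]=1
    pts=C[m&(d>0)&(C[...,2]>lo)&(C[...,2]<hi)]
    print(st["tool_pos"].round(4),u,v,len(pts),pts.mean(0).round(4),cv2.minAreaRect((pts[:,:2]*1000).astype(np.float32)))
E
python3 - <<'E'
from h import *
print(delta([0.5286,0.1205,0.061],np.radians(-5.))[1:])
head("w3",0,[.5286,.1205])
E
```

```text
(array([ 0.195, -0.371,  7.053]), array([ 0.0065, -0.0019, -0.0211]), np.float64(-0.10832798298676741))
[0.5316 0.1181 0.1315] 310 218 1733 [0.5287 0.123  0.0958] ((528.4479370117188, 120.86917877197266), (26.26310920715332, 25.982717514038086), 85.23212432861328)
```

View pics/w3.png

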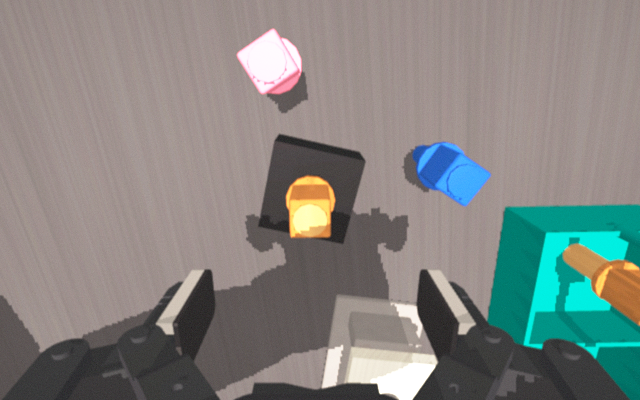

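step_arm(motion=[0.2, -0.32, 2.5, 0.006, 0, -0.02, 0.5, 0, 0, 2.5, 0, 0, 0, 0.3, 0, 0, 1.6, 0, 0, 0, 0.2, 0, 0, 0, 0, 0, 0, 0.2, 0, 0, 0, 0, 0, 0, 0.2], squeeze=40)

```text
time_s: 4.7
tool_pos: [0.5362, 0.1214, 0.0733]
orientation: [0.739, 0.673, 0.008, 0.004]
force: [0.3, 0.6, -0.2]
opening: 0.0511
```

```bash
python3 - <<'E'
from h import *
print(delta([0.5285,0.1208,0.062],np.radians(-5.))[1:], status.read_state()["opening"])
head("w4",0,[.5286,.1205],w=80)
E
```

```text
(array([-0.142, -0.784,  1.121]), array([ 0.0168, -0.0072, -0.0056]), np.float64(-0.09297325904852244)) 0.05113549959390108
[0.5362 0.1214 0.0733] 300 270 3220 [0.5288 0.1238 0.0963] ((532.71923828125, 120.63102722167969), (26.614593505859375, 59.144073486328125), 84.09746551513672)
```

View pics/w4.png

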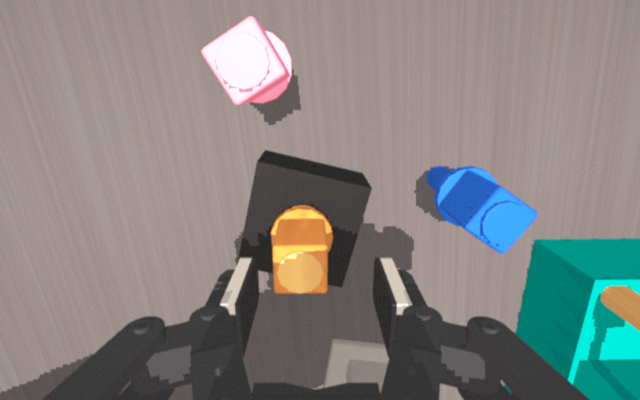

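step_arm(motion=[-0.1, -0.78, 0, 0.017, -0.007, -0.006, 0.2, 0, 0, 0, 0, 0, 0, 0.2])

```text
time_s: 4.95
tool_pos: [0.5296, 0.1214, 0.0761]
orientation: [0.737, 0.676, 0.001, 0.001]
force: [0.3, -0.9, 0.2]
opening: 0.0513
```

```bash
python3 - <<'E'
from h import *
print(delta([0.5285,0.1208,0.062],np.radians(-5.))[1:], status.read_state()["opening"])
E
```

```text
(array([-0.074, -0.106,  1.407]), array([ 0.0028, -0.0011,  0.0003]), np.float64(-0.08694142886880427)) 0.0513038147922481
```

step_arm(motion=[-0.05, -0.1, 1.0, 0.003, 0, 0, 0.2, 0, 0, 0.4, 0, 0, 0, 0.2, 0, 0, 0, 0, 0, 0, 0.2])

```text
time_s: 5.25
tool_pos: [0.5296, 0.1214, 0.0625]
orientation: [0.737, 0.676, 0.002, 0.0]
force: [-0.1, -0.1, -0.4]
opening: 0.0511
```

```bash
python3 - <<'E'
from h import *
print(delta([0.5285,0.1208,0.062],np.radians(-5.))[1:], status.read_state()["opening"])
E
```

```text
(array([-0.065, -0.103,  0.049]), array([ 0.0025, -0.002 ,  0.0004]), np.float64(-0.08684932967574104)) 0.05109903618049569
```

step_arm(motion=[-0.06, -0.1, 0, 0.0025, -0.002, 0, 0.0, 0, 0, 0, 0, 0, 0, -0.4, 0, 0, 0, 0, 0, 0, -0.6, 0, 0, 0, 0, 0, 0, -0.8, 0, 0, 0, 0, 0, 0, -1, 0, 0, 0, 0, 0, 0, -1], squeeze=40)

```text
time_s: 5.85
tool_pos: [0.5284, 0.1207, 0.0622]
orientation: [0.737, 0.676, -0.0, -0.0]
force: [-0.4, -0.1, 0.3]
opening: 0.0243
```

```bash
python3 - <<'E'
from h import *
print(delta([0.5285,0.1208,0.062],np.radians(-5.))[1:], status.read_state()["opening"],status.read_state()["force"])
st,p,d=cam("wrist"); save("w5",p); np.save("w5d.npy",d)
E
```

```text
(array([0.007, 0.014, 0.019]), array([-0.0008,  0.0004,  0.0003]), np.float64(-0.08698891440639954)) 0.02426428413334619 [-0.35190128 -0.10790927  0.32852798]
```

View pics/w5.png

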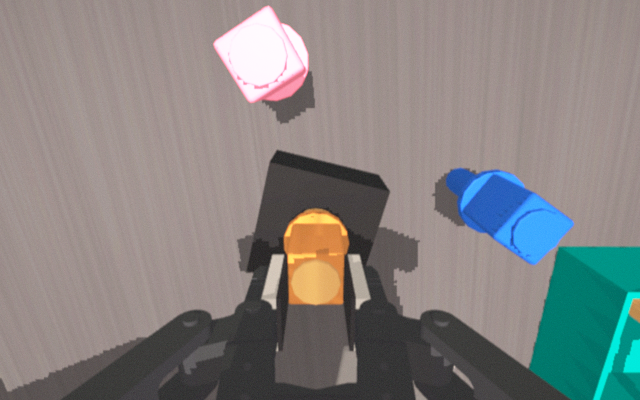

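step_arm(motion=[0, 0, -2, 0, 0, 0, -1, 0, 0, -2.5, 0, 0, 0, -1, 0, 0, -2.5, 0, 0, 0, -1, 0, 0, -2.5, 0, 0, 0, -1, 0, 0, 0, 0, 0, 0, -1, 0, 0, 0, 0, 0, 0, -1])

```text
time_s: 6.5
tool_pos: [0.5265, 0.1203, 0.1581]
orientation: [0.737, 0.676, -0.003, -0.002]
force: [-0.0, -0.2, -1.1]
opening: 0.0245
```

```bash
python3 - <<'E'
from h import *
print(delta([0.5285,0.1208,0.16],np.radians(-5.))[1:], status.read_state()["opening"],status.read_state()["force"])
st,p,d=cam("wrist"); save("w6",p); np.save("w6d.npy",d)
st,p,d=cam("scene"); save("s6",p)
K,X=T("scene"); a=w2px(K,X,st["tool_pos"]-[0,0,.03]); print(a); u,v=map(int,a)
save("s6c",cv2.resize(p[v-45:v+45,u-50:u+50],None,fx=7,fy=6.6,interpolation=2))
E
```

```text
(array([ 0.067,  0.198, -0.194]), array([-0.0061,  0.0022,  0.0003]), np.float64(-0.0869864931814096)) 0.024489976795430024 [-0.034006   -0.20923943 -1.08873701]
(np.float64(353.3616201128332), np.float64(157.7931559196394))
```

View pics/w6.png

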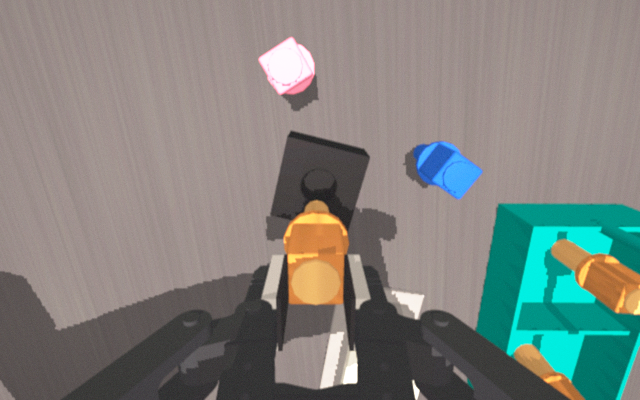

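View pics/s6c.png

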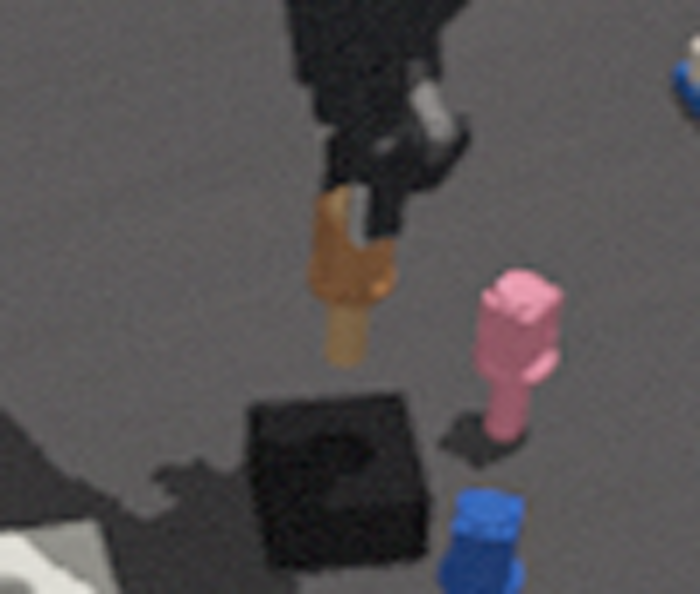

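```bash
python3 - <<'E'
from h import *
st,p,d=cam("top"); K,X=T("top")
for q in("jar","spray_bottle"):
    for r in vision.place_of("top",q): print(q,round(r["p"],2),c2w(X,r["at"]).round(3))
print(delta([0.537,-0.245,0.165],np.radians(-5.)))
E
```

```text
jar 0.62 [ 0.66  -0.438 -0.001]
spray_bottle 0.74 [ 0.685  0.434 -0.   ]
({'time_s': 6.75, 'qpos': array([ 2.24754022e-01,  3.49158884e-01,  3.22506622e-02,  1.26275689e+00,
       -1.97388750e-04,  1.88255857e+00]), 'joint_vel': array([-0.00095109, -0.00193007,  0.00399294,  0.00367844,  0.00170407,
       -0.00053601]), 'joint_efforts': array([ 1.11549565e-03, -4.23785985e+01,  2.50195402e+01,  5.10107714e-02,
       -1.30789078e-03, -3.26220663e-05]), 'tool_pos': array([0.52577508, 0.12013377, 0.15708126]), 'orientation': array([ 0.73718255,  0.67567907, -0.00390332, -0.00210655]), 'force': array([-0.26515234,  0.45604484, -0.10617015]), 'wrist_torque': array([ 0.05030972,  0.02787365, -0.00709935]), 'opening': 0.024815923662538965}, array([-36.28 ,   4.285,  -0.722]), array([-0.0084,  0.0029,  0.0003]), np.float64(-0.08701953603911013))
```

step_arm(motion=[0, 0, -0.8, -0.008, 0.003, 0, -1, -4.5, 0.53, 0, 0, 0, 0, -1, -4.5, 0.53, 0, 0, 0, 0, -1, -4.5, 0.53, 0, 0, 0, 0, -1, -4.5, 0.53, 0, 0, 0, 0, -1, -4.5, 0.53, 0, 0, 0, 0, -1, -4.5, 0.53, 0, 0, 0, 0, -1, -3, 0.4, 0, 0, 0, 0, -1, 0, 0, 0, 0, 0, 0, -1, 0, 0, 0, 0, 0, 0, -1])

```text
time_s: 7.75
tool_pos: [0.536, -0.1916, 0.1642]
orientation: [0.735, 0.678, -0.0, -0.0]
force: [0.0, 0.0, -0.2]
opening: 0.0242
```

```bash
python3 - <<'E'
from h import *
s,a,b,c=delta([0.537,-0.245,0.165],np.radians(-5.)); print(s["tool_pos"],a,b,c,s["opening"],s["force"])
st,p,d=cam("wrist"); save("w7",p); np.save("w7d.npy",d)
E
```

```text
[ 0.53601732 -0.19157654  0.16423832] [-5.317  0.534 -0.077] [-0.0008 -0.0001  0.0056] -0.0816623909182266 0.024188397172802197 [ 0.03415841  0.0317554  -0.21241571]
```

View pics/w7.png

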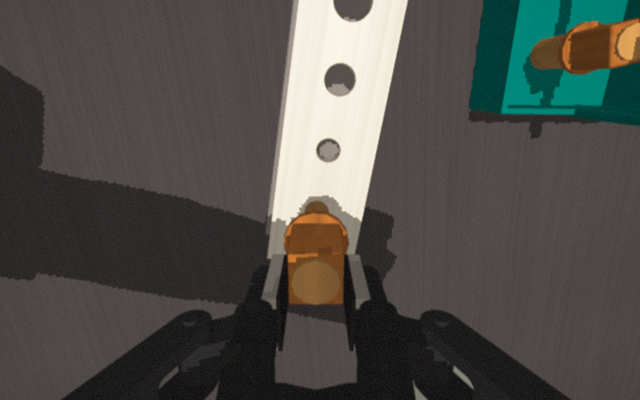

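step_arm(motion=[-3, 0.3, 0, 0, 0, 0, -1, -2.3, 0.2, 0, 0, 0, 0, -1, 0, 0, 0, 0, 0, 0, -1, 0, 0, 0, 0, 0, 0, -1, 0, 0, 0, 0, 0, 0, -1])

```text
time_s: 8.3
tool_pos: [0.5375, -0.2383, 0.1645]
orientation: [0.732, 0.682, 0.0, -0.001]
force: [0.3, -0.8, -0.2]
opening: 0.0247
```

```bash
cat >> h.py <<'E'
def holes(st,p,d,zp=.074,show=None):
    """dark/tinted ellipse in white plate: contour, back-project to plane z=zp, circle fit -> world centre, diameter mm"""
    K,X=T("wrist",st); C=cloud(K,X,d)
    pl=(d>0)&(np.abs(C[...,2]-zp)<.004)
    out=[]
    return K,X,C,pl
E
python3 - <<'E'
from h import *
s,a,b,c=delta([0.537,-0.245,0.165],np.radians(-5.)); print(s["tool_pos"],a,b,c,s["opening"],s["force"])
st,p,d=cam("wrist"); save("w8",p); np.save("w8d.npy",d); np.save("w8p.npy",p)
import pickle; pickle.dump(st,open("w8st.pkl","wb"))
K,X=T("wrist",st); C=cloud(K,X,d)
for r in vision.place_of("wrist","hole_1"): print(round(r["p"],2),c2w(X,r["at"]).round(4),np.round(w2px(K,X,c2w(X,r["at"]))))
for (u,v) in [(300,160),(370,160),(300,100),(380,100)]: print(C[v,u].round(4))
E
```

```text
[ 0.5375145  -0.2382753   0.16451075] [-0.674 -0.004 -0.05 ] [-0.002  -0.0021  0.0167] -0.07054739126787382 0.02466390419703073 [ 0.28762656 -0.80067972 -0.16403888]
0.89 [ 0.5579 -0.11    0.0755] [333.   8.]
0.88 [ 0.5477 -0.156   0.0748] [322.  83.]
0.55 [ 0.5369 -0.2037  0.0723] [312. 152.]
[ 0.5278 -0.209   0.0743]
[ 0.5902 -0.2283  0.0011]
[ 0.5315 -0.166   0.0756]
[ 0.6005 -0.1737  0.0012]
```

View pics/w8.png

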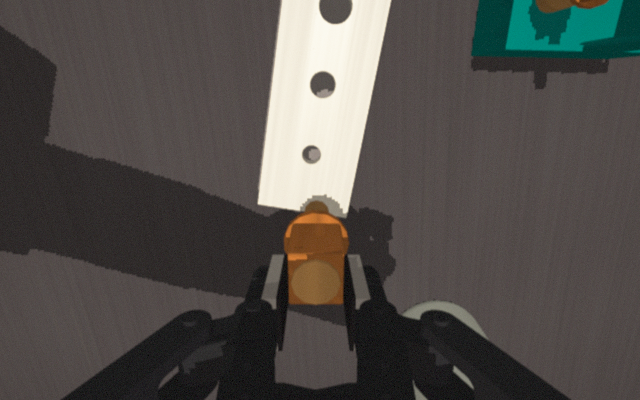

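```bash
cat > fit.py <<'E'
from h import *
from scipy.optimize import least_squares
def fitholes(st,p,zp=.074,thr=150,vmax=205):
    K,X=T("wrist",st); g=cv2.cvtColor(p,cv2.COLOR_RGB2GRAY)
    big=cv2.resize(g,None,fx=4,fy=4,interpolation=cv2.INTER_CUBIC)
    m=(big<thr).astype(np.uint8)
    cs,_=cv2.findContours(m,cv2.RETR_LIST,cv2.CHAIN_APPROX_NONE); out=[]
    for c in cs:
        a=cv2.contourArea(c)
        if not 16*100<a<16*2500: continue
        q=(c[:,0,:]+.5)/4-.5
        if q[:,1].max()>vmax or q[:,1].min()<2: continue
        W=[]
        for u,v in q:
            r=X[:3,:3]@np.array([(u-K[0,2])/K[0,0],-(v-K[1,2])/K[1,1],-1]); o=X[:3,3]; t=(zp-o[2])/r[2]; W.append((o+t*r)[:2])
        W=np.array(W)*1000; (x,y),(a1,b1),an=cv2.fitEllipse(W.astype(np.float32))
        if max(a1,b1)/min(a1,b1)<1.25: out.append((x/1000,y/1000,a1,b1,q.mean(0).round(1)))
    return sorted(out,key=lambda o:o[1])
E
python3 - <<'E'
from fit import *
import pickle
st=pickle.load(open("w8st.pkl","rb"));p=np.load("w8p.npy")
g=cv2.cvtColor(p,cv2.COLOR_RGB2GRAY)
print(g[150,270:350:4]); 
for t in(110,140,160,180):
    print(t)
    for o in fitholes(st,p,thr=t): print(np.round(o[:4],4),o[4])
cv2.imwrite("pics/w8c.png",cv2.resize(p[60:320,230:400,::-1],None,fx=3,fy=2.3,interpolation=2))
cv2.imwrite("pics/w8d.png",cv2.resize(p[120:320,260:370,::-1],None,fx=3,fy=3,interpolation=2))
E
```

```text
[234 237 240 237 234 239 240 241 209  84 108 148 151 240 240 241 239 235
 237 235]
110
140
[ 0.5361 -0.2051 12.0029 12.3903] [310.7 154.2]
[ 0.5478 -0.1556 14.6079 17.8319] [322.1  83.5]
160
[ 0.5362 -0.2052 13.1278 13.3631] [310.9 154.1]
[ 0.5479 -0.1565 17.0357 17.46  ] [322.3  84.1]
180
[ 0.5363 -0.2052 13.6309 13.7674] [310.9 154.1]
[ 0.548  -0.1565 17.5016 17.7636] [322.3  84.1]
```

View pics/w8d.png

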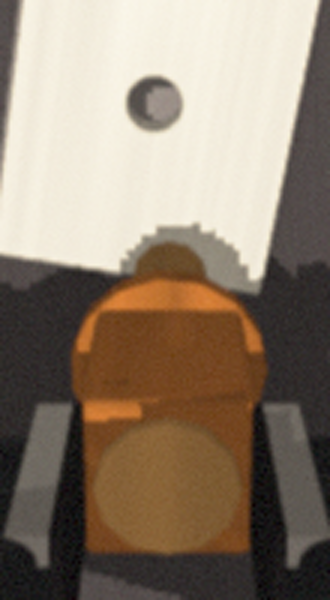

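```bash
cat >> fit.py <<'E'
def tp(pt):
    """tool-frame point(s) (m) -> wrist px"""
    c=vision.get_calibration("wrist"); K=np.array(c["camera_matrix"]); H=np.linalg.inv(np.array(c["hand_eye"]))
    P=np.atleast_2d(pt); q=P@H[:3,:3].T+H[:3,3]
    return np.stack([K[0,2]+K[0,0]*q[:,0]/-q[:,2],K[1,2]+K[1,1]*q[:,1]/q[:,2]],1)
def circ(px,py,z,r,tx=0,ty=0):
    a=np.linspace(0,2*np.pi,181); return np.stack([px+r*np.cos(a),py+r*np.sin(a),np.full_like(a,z)],1)
E
python3 - <<'E'
from fit import *
p=np.load("w8p.npy")
for px in(-.002,0,.002):
    h=.056
    f=tp(circ(px,0,h,.0085)); s1=tp(circ(px,0,h-.045,.018)); s2=tp(circ(px,0,h-.051,.018))
    hd=tp([[px+sx*.013,sy*.013,h-.089] for sx,sy in((1,1),(1,-1),(-1,-1),(-1,1))])
    print(px,"foot top row",f[:,1].min(),"w",np.ptp(f[:,0]),"sh rows",s1[:,1].min(),s2[:,1].min(),"sh cols",s2[:,0].min(),s2[:,0].max(),"head",hd.round(1).tolist())
big=cv2.resize(p[120:320,260:370,::-1],None,fx=4,fy=4,interpolation=2)
px=0;h=.056
for a,col in((circ(px,0,h,.0085),(255,0,0)),(circ(px,0,h-.045,.018),(0,255,0)),(circ(px,0,h-.051,.018),(0,255,255)),(np.array([[px+sx*.013,sy*.013,h-.089] for sx,sy in((1,1),(1,-1),(-1,-1),(-1,1))]),(255,0,255))):
    q=((tp(a)-[260,120]+.5)*4).astype(np.int32); cv2.polylines(big,[q],True,col,1)
cv2.imwrite("pics/ov.png",big[:,:])
E
```

```text
-0.002 foot top row 202.22859848764554 w 24.925909836391668 sh rows 211.69936476829264 215.55886026722982 sh cols 282.53321685901284 348.5735331847083 head [[345.7, 257.2], [285.5, 257.3], [287.1, 308.7], [344.2, 308.7]]
0 foot top row 199.40709301007314 w 24.990830428006916 sh rows 208.23923126613934 212.00623934234883 sh cols 282.42332492095335 348.67911521327744 head [[345.8, 253.1], [285.4, 253.1], [286.9, 305.0], [344.3, 304.9]]
0.002 foot top row 196.5706863180282 w 25.056090079598846 sh rows 204.75647351492117 208.42967914823885 sh cols 282.3127135229502 348.78538846603493 head [[345.9, 248.8], [285.2, 248.9], [286.8, 301.2], [344.4, 301.1]]
```

View pics/ov.png

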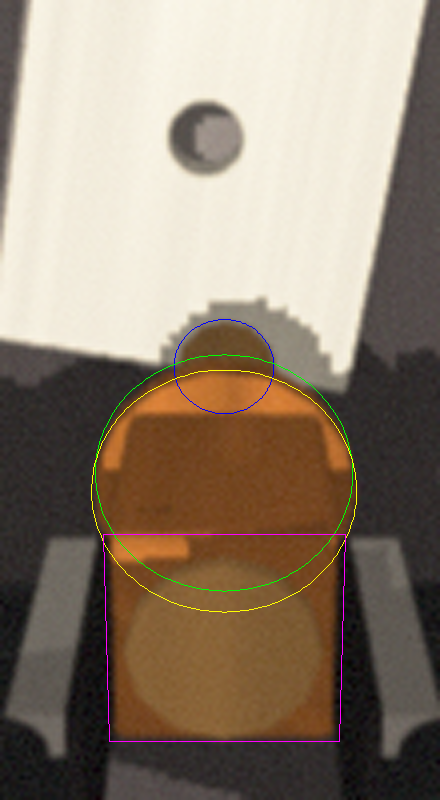

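Hole_1 sits at (311,154) in the wrist picture and the held peg is upright at (316,202–304), with the overlay agreeing. Now I go over hole_1.

```bash
python3 - <<'E'
from h import *
print(delta([0.5363,-0.2049,0.138],-0.0705)[1:])
E
```

```text
(array([ 3.313, -0.357,  2.662]), array([-0.0018, -0.002 ,  0.0003]), np.float64(-0.07023300487633512))
```

step_arm(motion=[1.7, -0.18, 0, -0.0018, -0.002, 0, -1, 1.6, -0.18, 0.8, 0, 0, 0, -1, 0, 0, 1.4, 0, 0, 0, -1, 0, 0, 0, 0, 0, 0, -1, 0, 0, 0, 0, 0, 0, -1])

```text
time_s: 8.9
tool_pos: [0.5366, -0.1977, 0.1434]
orientation: [0.73, 0.684, 0.001, 0.0]
force: [0.5, 0.3, 0.2]
opening: 0.0243
```

```bash
python3 - <<'E'
from h import *
s,*r=delta([0.5363,-0.2049,0.134],-0.0705); print(s["tool_pos"],s["force"],r)
st,p,d=cam("wrist"); save("w9",p)
E
```

```text
[ 0.53661535 -0.19771975  0.14344872] [0.50744431 0.31310862 0.21361649] [array([-0.72 ,  0.014,  0.944]), array([ 0.0015, -0.0013,  0.0057]), np.float64(-0.06477655288077977)]
```

View pics/w9.png

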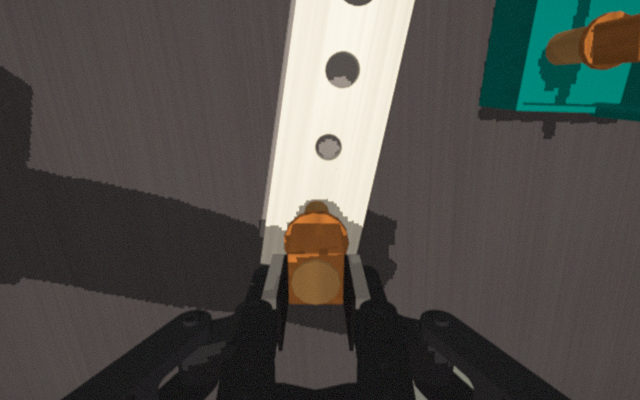

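step_arm(motion=[-0.7, 0.01, 0.3, 0, 0, 0.0057, -1, 0, 0, 0, 0, 0, 0, -1, 0, 0, 0, 0, 0, 0, -1])

```text
time_s: 9.25
tool_pos: [0.537, -0.2057, 0.1416]
orientation: [0.732, 0.681, 0.001, 0.001]
force: [0.4, -0.4, -0.7]
opening: 0.0242
```

```bash
python3 - <<'E'
from fit import *
s,*r=delta([0.5363,-0.2049,0.132],-0.0705); print(s["tool_pos"],s["force"],r)
st,p,d=cam("wrist"); save("w10",p)
for t in(180,200):
  for o in fitholes(st,p,thr=t): print(np.round(o[:4],4),o[4])
E
```

```text
[ 0.53696095 -0.20572123  0.14160303] [ 0.35466134 -0.35504037 -0.68780477] [array([ 0.077, -0.075,  0.96 ]), array([ 0.0036, -0.0007, -0.0009]), np.float64(-0.07145075438518345)]
[ 0.5479 -0.1565 17.7439 17.8445] [326.2 135. ]
[ 0.5596 -0.1079 21.6335 21.8066] [340.   55.2]
[ 0.5479 -0.1566 18.1389 18.2178] [326.2 135. ]
[ 0.5596 -0.1079 22.031  22.1219] [340.   55.1]
```

step_arm(motion=[0.08, -0.08, 0.5, 0.0036, -0.0007, 0, -1, 0, 0, 0.3, 0, 0, 0, -1, 0, 0, 0, 0, 0, 0, -1, 0, 0, 0, 0, 0, 0, -1])

```text
time_s: 9.7
tool_pos: [0.536, -0.2054, 0.1328]
orientation: [0.732, 0.681, -0.0, -0.0]
force: [-0.5, 0.8, -1.7]
opening: 0.0243
```

```bash
python3 - <<'E'
from fit import *
s,*r=delta([0.5363,-0.2049,0.130],-0.0705); print(s["tool_pos"],s["force"],r)
E
```

```text
[ 0.53598679 -0.2053879   0.13275841] [-0.53092906  0.81053116 -1.68860066] [array([0.051, 0.028, 0.276]), array([-0.0006,  0.0001, -0.0021]), np.float64(-0.07255530152796598)]
```

step_arm(motion=[0.04, 0.03, 0.15, 0, 0, 0.002, -1, 0, 0, 0, 0, 0, 0, -1, 0, 0, 0, 0, 0, 0, -1])

```text
time_s: 10.0
tool_pos: [0.5364, -0.2049, 0.1311]
orientation: [0.733, 0.68, -0.0, -0.0]
force: [0.6, 0.0, 0.2]
opening: 0.0245
```

```bash
python3 - <<'E'
from fit import *
s,*r=delta([0.5363,-0.2049,0.130],-0.0705); print(s["tool_pos"],s["force"],r)
E
```

```text
[ 0.53638596 -0.2049163   0.13109007] [0.63833573 0.03632597 0.24872563] [array([ 0.001, -0.009,  0.109]), array([-0.0006,  0.    , -0.0042]), np.float64(-0.07467043534452716)]
```

step_arm(motion=[0, 0, 0.15, 0, 0, 0, -1, 0, 0, 0, 0, 0, 0, -1])

```text
time_s: 10.2
tool_pos: [0.5367, -0.205, 0.1301]
orientation: [0.733, 0.68, 0.0, 0.0]
force: [-0.1, 0.5, 2.2]
opening: 0.0249
```

step_arm(motion=[0, 0, 0.1, 0, 0, 0, -1, 0, 0, 0, 0, 0, 0, -1])

```text
time_s: 10.4
tool_pos: [0.5368, -0.205, 0.1298]
orientation: [0.733, 0.68, 0.0, 0.001]
force: [-0.9, 0.3, 0.9]
opening: 0.0244
```

step_arm(motion=[0, 0, 0.1, 0, 0, 0, -1, 0, 0, 0, 0, 0, 0, -1])

```text
time_s: 10.6
tool_pos: [0.5368, -0.2051, 0.1294]
orientation: [0.733, 0.68, 0.0, 0.001]
force: [-1.0, 0.4, 2.5]
opening: 0.0244
```

```bash
python3 - <<'E'
from fit import *
s,*r=delta([0.5363,-0.2049,0.130],-0.0705); print(s["tool_pos"],s["force"],s["wrist_torque"],r)
E
```

```text
[ 0.53681873 -0.20507096  0.1293566 ] [-0.97569174  0.39072212  2.4739754 ] [0.08964587 0.31021414 0.01752896] [array([ 0.013, -0.053, -0.064]), array([ 0.0016,  0.0009, -0.004 ]), np.float64(-0.07450731376944829)]
```

step_arm(motion=[0, -0.05, 0.2, 0, 0, 0, -1, 0, 0, 0.05, 0, 0, 0, -1])

```text
time_s: 10.8
tool_pos: [0.5368, -0.2052, 0.1278]
orientation: [0.733, 0.68, 0.001, 0.002]
force: [-2.0, 0.1, 5.5]
opening: 0.024
```

step_arm(motion=[0, 0, 0.15, 0, 0, 0, -1, 0, 0, 0.05, 0, 0, 0, -1])

```text
time_s: 11.0
tool_pos: [0.5369, -0.2053, 0.127]
orientation: [0.733, 0.68, 0.001, 0.002]
force: [-1.1, 0.3, 6.6]
opening: 0.0246
```

```bash
python3 - <<'E'
from fit import *
s,*r=delta([0.5363,-0.2049,0.130],-0.0705); print(s["tool_pos"],s["force"],s["wrist_torque"],r)
st,p,d=cam("wrist"); save("w11",p)
st,p,d=cam("scene"); save("s11",p)
K,X=T("scene"); a=w2px(K,X,st["tool_pos"]-[0,0,.03]); u,v=map(int,a)
save("s11c",cv2.resize(p[v-45:v+45,u-50:u+50],None,fx=7,fy=6.6,interpolation=2))
E
```

```text
[ 0.53693256 -0.20530447  0.12700824] [-1.09866919  0.29793814  6.60529857] [ 0.24615097  0.65871602 -0.04825912] [array([ 0.035, -0.065, -0.3  ]), array([ 0.0045,  0.0018, -0.0041]), np.float64(-0.07455640426527019)]
```

View pics/s11c.png

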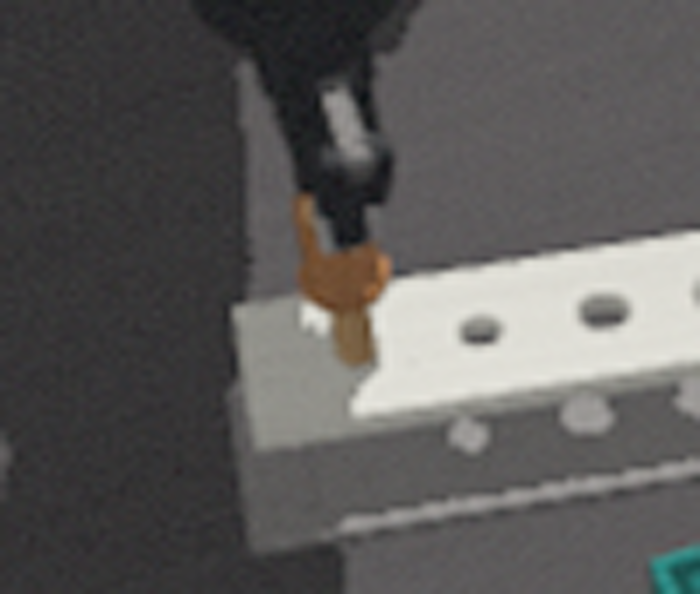

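View pics/w11.png

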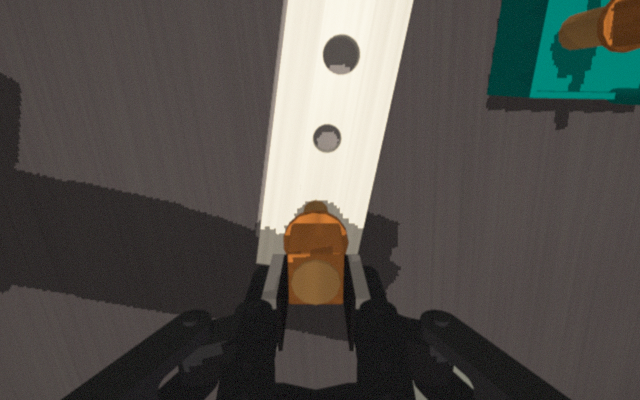

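Hole_1 refused the peg at about 6 N with the plate down roughly 2.5 mm. I lift off and go to hole_2.

step_arm(motion=[0, 0, -0.6, 0.004, 0.002, 0, -1, 0, 0, -0.8, 0, 0, 0, -1, 2.0, 0.3, 0, 0, 0, 0, -1, 2.0, 0.3, 0, 0, 0, 0, -1, 0, 0, 0, 0, 0, 0, -1, 0, 0, 0, 0, 0, 0, -1])

```text
time_s: 11.7
tool_pos: [0.5465, -0.1658, 0.1414]
orientation: [0.733, 0.68, -0.0, -0.0]
force: [0.2, -1.2, -0.5]
opening: 0.0245
```

```bash
python3 - <<'E'
from fit import *
s,*r=delta([0.5480,-0.1562,0.133],-0.0725); print(s["tool_pos"],s["force"],r)
st,p,d=cam("wrist"); save("w12",p)
for t in(180,200):
  for o in fitholes(st,p,thr=t): print(np.round(o[:4],4),o[4])
big=cv2.resize(p[120:320,260:370,::-1],None,fx=4,fy=4,interpolation=2)
cv2.imwrite("pics/w12c.png",big)
E
```

```text
[ 0.5464538  -0.16579592  0.14144815] [ 0.21360561 -1.17628038 -0.49184411] [array([0.969, 0.081, 0.845]), array([-0.0001, -0.0001, -0.0036]), np.float64(-0.07609890291613768)]
[ 0.5596 -0.108  21.7553 21.8628] [328.7 121.4]
[ 0.5713 -0.0593 25.7695 26.0158] [342.5  39.2]
[ 0.5596 -0.108  22.203  22.2445] [328.8 121.3]
[ 0.5713 -0.0593 26.1711 26.3288] [342.5  39.3]
```

View pics/w12c.png

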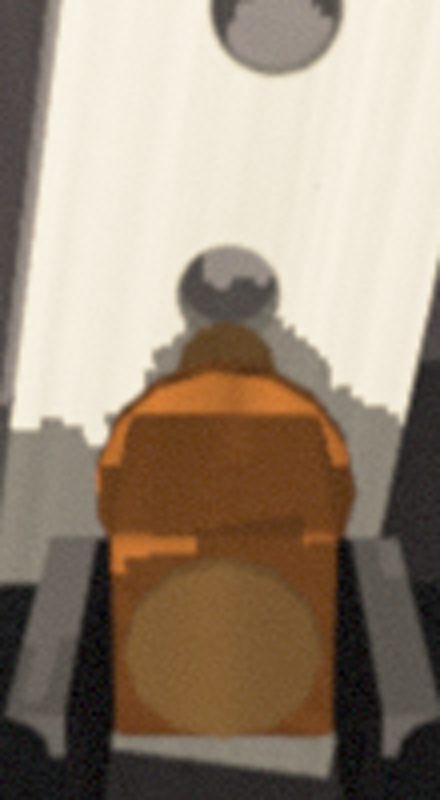

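step_arm(motion=[0.97, 0.06, 0, 0, 0, 0.0036, -1, 0, 0, 0.4, 0, 0, 0, -1, 0, 0, 0, 0, 0, 0, -1, 0, 0, 0, 0, 0, 0, -1])

```text
time_s: 12.15
tool_pos: [0.5473, -0.157, 0.1366]
orientation: [0.736, 0.677, -0.0, -0.0]
force: [-0.3, -0.2, -1.1]
opening: 0.0242
```

```bash
python3 - <<'E'
from fit import *
s,*r=delta([0.5478,-0.1562,0.132],-0.0725); print(s["tool_pos"],s["force"],r)
E
```

```text
[ 0.54733657 -0.15695387  0.13661319] [-0.28116629 -0.19743745 -1.13912189] [array([0.079, 0.04 , 0.461]), array([-0.0011, -0.0002, -0.01  ]), np.float64(-0.08247285201832752)]
```

step_arm(motion=[0.08, 0.04, 0, -0.001, 0, -0.01, -1, 0, 0, 0.35, 0, 0, 0, -1, 0, 0, 0, 0, 0, 0, -1, 0, 0, 0, 0, 0, 0, -1])

```text
time_s: 12.55
tool_pos: [0.5476, -0.1568, 0.1326]
orientation: [0.732, 0.681, -0.0, -0.0]
force: [-0.6, 0.4, -0.7]
opening: 0.0246
```

```bash
python3 - <<'E'
from fit import *
s,*r=delta([0.5478,-0.1562,0.131],-0.0725); print(s["tool_pos"],s["force"],r)
E
```

```text
[ 0.54756115 -0.15675502  0.13262815] [-0.63220375  0.43440895 -0.70403917] [array([0.057, 0.02 , 0.163]), array([-0.0003, -0.    , -0.    ]), np.float64(-0.07250883424435751)]
```

step_arm(motion=[0.06, 0.02, 0.15, 0, 0, 0, -1, 0, 0, 0, 0, 0, 0, -1, 0, 0, 0, 0, 0, 0, -1])

```text
time_s: 12.85
tool_pos: [0.5479, -0.1562, 0.131]
orientation: [0.732, 0.681, -0.0, -0.0]
force: [0.0, 0.9, 0.1]
opening: 0.0243
```

step_arm(motion=[0, 0, 0.15, 0, 0, 0, -1, 0, 0, 0, 0, 0, 0, -1])

```text
time_s: 13.05
tool_pos: [0.5479, -0.1562, 0.1295]
orientation: [0.732, 0.681, -0.0, -0.0]
force: [-0.2, -0.2, -0.9]
opening: 0.0245
```

step_arm(motion=[0, 0, 0.15, 0, 0, 0, -1, 0, 0, 0, 0, 0, 0, -1])

```text
time_s: 13.25
tool_pos: [0.5478, -0.1562, 0.1279]
orientation: [0.732, 0.681, -0.0, -0.0]
force: [-0.9, -0.7, -0.5]
opening: 0.0244
```

```bash
python3 - <<'E'
from fit import *
s,*r=delta([0.5478,-0.1562,0.131],-0.0725); print(s["tool_pos"],s["force"],s["wrist_torque"],r)
E
```

```text
[ 0.54784729 -0.15617868  0.12785775] [-0.87718661 -0.65357218 -0.5325549 ] [ 0.03428403  0.03496269 -0.04240134] [array([-0.002, -0.005, -0.314]), array([-0.0002,  0.0001, -0.0001]), np.float64(-0.07255770030275005)]
```

It is entering hole_2 without resistance. I continue gently.

step_arm(motion=[0, 0, 0.3, 0, 0, 0, -1, 0, 0, 0, 0, 0, 0, -1, 0, 0, 0.3, 0, 0, 0, -1, 0, 0, 0, 0, 0, 0, -1])

```text
time_s: 13.65
tool_pos: [0.5476, -0.1562, 0.1212]
orientation: [0.732, 0.681, -0.0, -0.0]
force: [-0.3, -1.3, -0.0]
opening: 0.0243
```

step_arm(motion=[0, 0, 0.4, 0, 0, 0, -1, 0, 0, 0, 0, 0, 0, -1])

```text
time_s: 13.85
tool_pos: [0.5475, -0.1562, 0.1168]
orientation: [0.732, 0.681, -0.0, -0.0]
force: [-0.5, -0.8, -1.0]
opening: 0.0243
```

```bash
python3 - <<'E'
from fit import *
s,*r=delta([0.5478,-0.1562,0.087],-0.0725); print(s["tool_pos"],s["force"],s["wrist_torque"],r)
E
```

```text
[ 0.54751506 -0.15615543  0.11676095] [-0.53013433 -0.76956312 -0.95381251] [ 0.00370845 -0.05739871  0.00888282] [array([-2.000e-03,  3.100e-02,  2.976e+00]), array([-0.0009,  0.    , -0.0001]), np.float64(-0.07256813270752685)]
```

step_arm(motion=[0, 0.03, 0.5, -0.001, 0, 0, -1, 0, 0, 0, 0, 0, 0, -1, 0, 0, 0.5, 0, 0, 0, -1, 0, 0, 0, 0, 0, 0, -1])

```text
time_s: 14.25
tool_pos: [0.5475, -0.1561, 0.1056]
orientation: [0.732, 0.681, -0.0, -0.0]
force: [-1.1, -0.3, -0.6]
opening: 0.0243
```

step_arm(motion=[0, 0.03, 0.5, -0.001, 0, 0, -1, 0, 0, 0, 0, 0, 0, -1, 0, 0, 0.5, 0, 0, 0, -1, 0, 0, 0, 0, 0, 0, -1])

```text
time_s: 14.65
tool_pos: [0.5476, -0.1562, 0.0946]
orientation: [0.732, 0.681, 0.0, -0.0]
force: [0.3, -0.4, -0.9]
opening: 0.0244
```

```bash
python3 - <<'E'
from fit import *
s,*r=delta([0.5478,-0.1562,0.087],-0.0725); print(s["tool_pos"],s["force"],s["wrist_torque"],r)
E
```

```text
[ 0.54757654 -0.15615862  0.0946224 ] [ 0.29045996 -0.3876999  -0.94172667] [ 0.01112334  0.02392642 -0.01774873] [array([-0.003,  0.023,  0.762]), array([-0.    , -0.    , -0.0002]), np.float64(-0.07271235023481987)]
```

step_arm(motion=[0, 0.02, 0.5, 0, 0, 0, -1, 0, 0, 0, 0, 0, 0, -1, 0, 0, 0, 0, 0, 0, -1])

```text
time_s: 14.95
tool_pos: [0.5479, -0.1562, 0.0891]
orientation: [0.732, 0.681, 0.0, 0.0]
force: [-0.3, -0.7, -1.0]
opening: 0.0243
```

step_arm(motion=[0, 0, 0.15, 0, 0, 0, -1, 0, 0, 0, 0, 0, 0, -1])

```text
time_s: 15.15
tool_pos: [0.5482, -0.1562, 0.0877]
orientation: [0.732, 0.681, 0.0, 0.0]
force: [-0.3, 0.5, -0.5]
opening: 0.0245
```

step_arm(motion=[0, 0, 0.12, 0, 0, 0, -1, 0, 0, 0, 0, 0, 0, -1])

```text
time_s: 15.35
tool_pos: [0.5482, -0.1563, 0.0865]
orientation: [0.732, 0.681, 0.0, 0.0]
force: [-0.5, 0.8, -0.1]
opening: 0.0244
```

step_arm(motion=[0, 0, 0.1, 0, 0, 0, -1, 0, 0, 0, 0, 0, 0, -1])

```text
time_s: 15.55
tool_pos: [0.5482, -0.1563, 0.0855]
orientation: [0.732, 0.681, 0.0, 0.0]
force: [-1.0, 0.2, -0.8]
opening: 0.0243
```

step_arm(motion=[0, 0, 0.1, 0, 0, 0, -1, 0, 0, 0, 0, 0, 0, -1])

```text
time_s: 15.75
tool_pos: [0.5484, -0.1564, 0.085]
orientation: [0.732, 0.681, 0.0, 0.001]
force: [-0.1, 0.6, 1.3]
opening: 0.0246
```

step_arm(motion=[0, 0, 0.1, 0, 0, 0, -1, 0, 0, 0, 0, 0, 0, -1])

```text
time_s: 15.95
tool_pos: [0.5484, -0.1564, 0.0846]
orientation: [0.732, 0.681, 0.0, 0.001]
force: [-1.4, 0.9, 2.6]
opening: 0.024
```

```bash
python3 - <<'E'
from fit import *
s,*r=delta([0.5478,-0.1562,0.085],-0.0725); print(s["tool_pos"],s["force"],s["wrist_torque"],r)
st,p,d=cam("wrist"); save("w13",p)
st,p,d=cam("scene"); save("s13",p)
K,X=T("scene"); a=w2px(K,X,s["tool_pos"]); u,v=map(int,a)
save("s13c",cv2.resize(p[v-45:v+45,u-50:u+50],None,fx=7,fy=6.6,interpolation=2))
E
```

```text
[ 0.54841527 -0.15638848  0.08462074] [-1.43510393  0.90391813  2.61989131] [0.07419459 0.40026762 0.04259262] [array([ 0.014, -0.063, -0.038]), array([ 0.002 ,  0.0005, -0.0002]), np.float64(-0.07271134380579436)]
```

View pics/s13c.png

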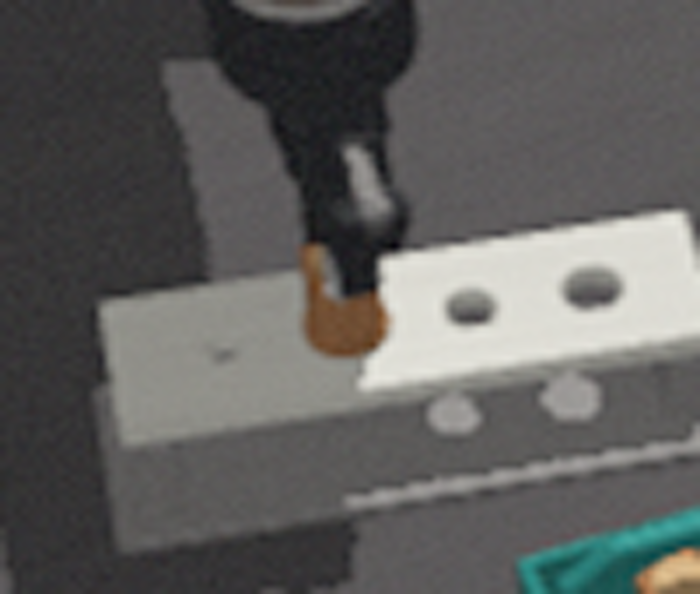

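View pics/w13.png

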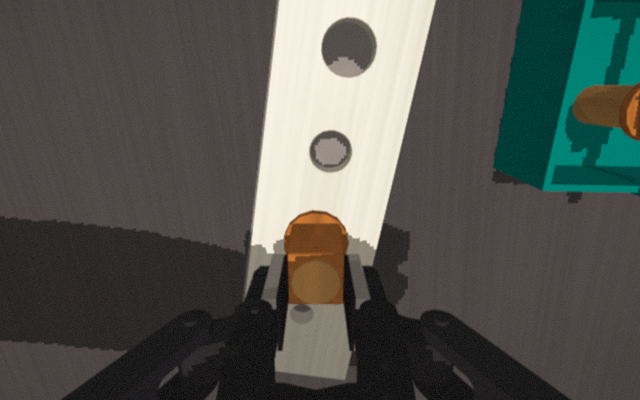

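The shoulder is on the plate in hole_2 (contact at TCP z 0.085, 2.6 N). Now I release and retreat.

step_arm(motion=[0, 0, 0, 0, 0, 0, -0.3, 0, 0, 0, 0, 0, 0, 0, 0, 0, 0, 0, 0, 0, 0.2, 0, 0, 0, 0, 0, 0, 0.4, 0, 0, 0, 0, 0, 0, 0.4])

```text
time_s: 16.55
tool_pos: [0.5491, -0.1564, 0.0839]
orientation: [0.732, 0.681, 0.001, 0.001]
force: [0.6, -0.1, 0.3]
opening: 0.06
```

step_arm(motion=[0, 0, -1, 0, 0, 0, 0.4, 0, 0, -2, 0, 0, 0, 0.4, 0, 0, -3, 0, 0, 0, 0.4, 0, 0, -4, 0, 0, 0, 0.4, -2, 0, -3, 0, 0, 0, 0.4, 0, 0, 0, 0, 0, 0, 0.4, 0, 0, 0, 0, 0, 0, 0.4])

```text
time_s: 17.25
tool_pos: [0.5467, -0.1763, 0.2216]
orientation: [0.732, 0.681, 0.001, 0.001]
force: [0.4, -0.2, -0.7]
opening: 0.0598
```

```bash
python3 - <<'E'
from fit import *
st,p,d=cam("wrist"); save("w14",p); print(st["tool_pos"],st["force"])
K,X=T("wrist",st);C=cloud(K,X,d)
u,v=map(int,w2px(K,X,[.548,-.1565,.118])); print(u,v)
m=np.zeros((400,640),bool); m[v-40:v+40,u-40:u+40]=1
pts=C[m&(d>0)&(C[...,2]>.112)&(C[...,2]<.13)]; print(len(pts),pts.mean(0),np.percentile(pts[:,2],[10,50,90]),cv2.minAreaRect((pts[:,:2]*1000).astype(np.float32)))
A=np.c_[pts[:,:2]-pts[:,:2].mean(0),np.ones(len(pts))]; print("tilt",np.linalg.lstsq(A,pts[:,2],rcond=None)[0])
for q in((.53,-.18),(.56,-.13),(.56,-.155),(.535,-.155)):
    a,b=map(int,w2px(K,X,[*q,.074])); print(q,C[b,a].round(4))
st,p,d=cam("scene"); save("s14",p)
save("s14c",cv2.resize(p[160:300,220:400],None,fx=4,fy=4,interpolation=2))
E
```

```text
[ 0.54668934 -0.17630935  0.2215622 ] [ 0.38077108 -0.18268575 -0.71520884]
314 167
1063 [ 0.54867563 -0.15530574  0.119267  ] [0.117049   0.11960649 0.12128561] ((548.8190307617188, -156.2083740234375), (26.06131362915039, 25.463787078857422), 85.40331268310547)
tilt [-0.01025367 -0.03917138  0.119267  ]
(0.53, -0.18) [ 0.5296 -0.1794  0.0735]
(0.56, -0.13) [ 0.5598 -0.1293  0.0736]
(0.56, -0.155) [ 0.5582 -0.1461  0.1174]
(0.535, -0.155) [ 0.537  -0.1462  0.1166]
```

View pics/s14c.png

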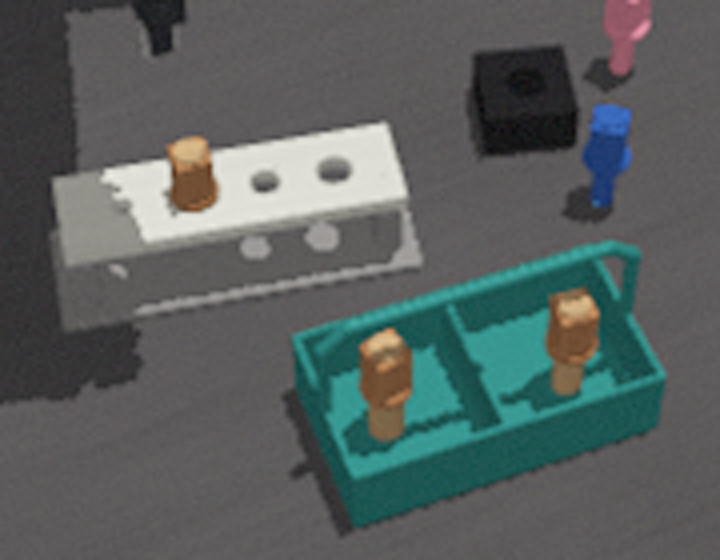

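View pics/w14.png

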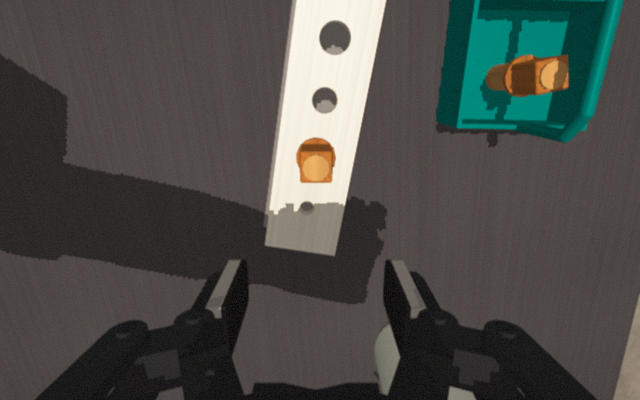

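The peg stands in the second hole at (316,160), with the shoulder on the plate and the head top at about 0.119 m (0.118 expected). The plate is at rest and the gripper is clear.

```bash
python3 -c "
from h import *
print(order.hand_in())"
```

```text
the job is handed in; nothing more can be done
None
```

The wooden peg from the black stand is sized and stands fully home in hole_2 (18 mm), which makes it the 17 mm peg. The job was handed in at about 17.5 s.

- **hole_1 (14 mm):** pressed lightly, up to about 6.6 N, with the plate sinking about 3 mm of its 10 mm. It refused the peg.
- **hole_2 (18 mm):** the tenon slid in with no measurable resistance. The shoulder touched the plate at TCP height 0.085 m and I pressed to about 2.6 N before releasing.

**Last checks:**
- The head top is at about 0.119 m against 0.118 m expected.
- The plate face is at about 0.0735 m, so it is at rest.
- The camera pictures show the shoulder on the plate, both spares still in the caddy, and the blue and pink look-alikes where they were.
- The gripper is open and clear of everything.

**What disagreed:**
- The shoulder edge in the overlay sat about 1 mm off the head and foot fits.
- A plane fitted to the head-top depths gave a slope of 0.04. I put it down to side-face pixels, as the height and the pictures show the peg seated; I did not check it further.

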